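# Stand the crank arm in the open slot of the reel turntable

## Task

The white holder beside the reel on the turntable has two slots: one already holds a short steel link plate, the other is covered by the rubber cap. Lift the cap off and set it flat side down in the dark steel tray, then draw the black crank arm out of its leaning pocket and stand it upright, eye end up, in the slot you uncovered, lowering it fully to the bottom before letting go. Leave the link plate standing in its slot and do not disturb the brass gear housing or the white line roller.

Things in the scene. Friction and masses are not known exactly. Their poses are not given: they have to be found in the camera images.
- cap: grey rubber cap, a plain disc 34 mm across and 22 mm tall with a bevelled top edge (soft-looking but rigid). Origin: centre of its flat underside, z up through the bevelled top. At the start it sits on the holder's top, centred over one of the two slots (either one).
- crank: black anodised crank arm: flat bar 18 mm wide (its x), 10 mm thick (its y), with a round eye 26 mm across and also 10 mm thick at the top end, centred 97 mm from the foot; overall length 110 mm. Origin: centre of the square foot end; z runs along the bar from foot to eye. At the start it leans 35 degrees from vertical with its foot in the pocket, its thickness direction level.
- link: short steel link plate, 10 x 18 x 78 mm, square ends, standing in one of the two slots (either one). Origin: centre of its lower end, z up. Bystander.
- rest: fixed aluminium rest: a 75 x 50 mm base plate with a leaning pocket. The pocket, 20 x 12 mm inside with 5 to 6 mm walls and 45 mm deep, leans 35 degrees from vertical towards the rest's -x side; the arm sticks out 65 mm along that slope. Origin: underside of the base below the middle of the pocket's floor.
- pocket_floor (a point): centre of the leaning pocket's floor, 18 mm above the table; axes are those of the rest (not tilted): the pocket's axis runs from here 35 degrees from vertical towards -x.
- slot_a (a point): centre of the floor of one slot in the white plastic holder. Axes turn with the turntable: x is across the slot (12.5 mm wide), y along it (20.5 mm long), z up. The slot is 28 mm deep; the holder's top is 28 mm above this point. The holder block is 45 mm (x) by 120 mm (y), and the two slots lie in one line along y, 70 mm apart.
- slot_b (a point): the same for the other slot, 70 mm along y from slot_a. Which slot is capped and which holds the link plate changes.
- turntable: fixed base of the steel turntable, origin under its centre on the table; the platter on it is 230 mm across, its top 30 mm above the table, and turns freely about the vertical with a little friction. The silver reel body stands on the far half of the platter from the holder, its top 97 mm above the table, its near side 40 mm from the holder's edge.
- tray: fixed open dark steel tray, outside 90 (x) by 100 (y) by 20 mm high, walls and floor 3 mm thick. Origin: centre of its underside.
- housing: brass gear housing, 56 mm across, 36 mm tall, with a short side boss. Origin under its centre. Bystander.
- roller: white ceramic line roller, waisted, 24 mm across, 22 mm tall. Origin under its centre. Bystander.
Mind the look-alikes: they are no part of the job. What is shaped like the cap but pink is not meant. Leave any orange or pink look-alike of the crank alone.

How it is judged:
By the outcome, as a careful person would: the job done as asked, in the order asked, and still so for the second after the job is handed in, with the robot touching nothing.
It also fails if it takes over 58 s, if anything falls off the work surface, if the arm or the gripper's body presses on something with over 40 N, if the wrist force passes 120 N, or if a joint passes its speed limit or range.

## Robot

A 6-joint arm with a two-finger parallel gripper is mounted at the origin on the work surface. World frame = base frame: x ahead of the robot, y to its left, z up, the work surface at z = 0. Lengths are in mm, angles in rad, forces in N, time in s.
With the tool pointing down it reaches from about 275 to 750 mm from the base axis. Payload 10.2 kg.
Tool frame: the origin (TCP) lies at the very end of the fingers, on their centre line; the grasp point (between the pads) lies 19 mm behind it; x points along the fingers, y is the direction in which the jaws open and shut, and the axes are right-handed (so a half turn about x gives the same grasp; the last joint's range is limited). The gripper opens to 85 mm and grips with 20 to 120 N. Pads are 22 mm wide; open, the fingers measure 114 mm over their backs; the gripper's body (76 mm by 85 mm) begins 54 mm behind the grasp point. The pads swing forward as they close: fully open they stand 13 mm farther back than shut.
Start: joints at [1.039, 0.313, 1.498, -0, 1.331, -0.223], TCP at [159.568, 500.169, 231.294] pointing down, gripper open.
Joint ranges: [-2.94, 2.94], [-0.97, 2.17], [0.19, 2.56], [-1.23, 4.37], [0.02, 3.11], [-2.88, 2.88]. Speed limits (rad/s): [2.39, 2.39, 3.01, 3.14, 3.14, 3.14].

## Interface

Orientations are given as a unit quaternion [w, x, y, z].
In Python, from rig import ctrl, viewer, order gives the robot as it stands. The module is installed in compiled form; this text tells all that it offers.
- The arm moves only by the tool carry_out, never from a script. Its argument "deltas" is a list of rows, each a list of 7 numbers: the gripper command: -1 is fully open, 1 is shut, values between are in proportion, then the shift along the tool's x, y, z in mm, then the turn, a rotation vector about the tool's x, y, z in degrees. A call has exactly 5 rows; each row is the pose to reach, as a shift and turn from the pose commanded when the call began, along the tool's axes at that moment; what a row does not reach only later rows make up. A row lasts 1/8 s, in which the tool goes at most 62.5 mm and 10.7 degrees, less where a joint would pass 70% of its speed; a pose out of reach is approached as far as the arm can. A call with a gripper value outside its range is refused whole. The fingers move at their own pace and stop on an object; "newtons" is the grip in N (left out, the last holds). Time passes only in rows, so rows that repeat a pose let the fingers close, or fill a call up. It gives the time, the measured TCP pose, the force and the opening at its end, in the units of the state.
- ctrl.sense(): the state, without advancing time (a new reading comes with each control period).
- viewer.capture(name): name is "scene" or "top"; returns the picture (480x640x3 uint8, red, green, blue); there is no depth.
- viewer.calibration(name): a dict with "fx", "fy", "cx", "cy" (pixels), "k1" (the pictures are not rectified: a ray, as slopes to the right and down, at radius r is drawn at 1 + k1 r^2 times it, then the intrinsics apply), "xyz" and "attitude" of the camera in the world. Camera axes: x right, y down, z forward; pixel columns grow to the right and rows downward; lengths in mm; the calibration is good to about 2 mm. A picture is of the moment at which its call begins. calibration takes no time and is no camera call.
- order.finish_job(): hands the job in, once; it reports no verdict.
The state is a dict: "time_s": time; "joints": joint angles; "dq": joint speeds; "tau": joint torques, N m; "eef_pos": TCP position; "ee_rot": TCP orientation; "force": force on the tool from outside, world axes, zero at the start; "wrist_torque": the same for the moment, N m; "grip_width": opening from 0.0 (shut) to 1.0 (fully open).
Only numpy, scipy, OpenCV 4.12 (cv2) and the standard library are available. Lean on these libraries where they do the work, as an engineer would, in place of code of your own. Each camera call takes 0.05 s, during which the arm holds its last target. There are 200 camera calls.

## Working session

There is one attempt and no reset: what is moved stays moved. The work goes in short steps, Python scripts to look and compute and a tool call to move; the robot and the scene stay as the last step left them, time stands still between calls to the robot, and variables do not carry over. Pictures are saved under pics/ and viewed, about 8 in all and at most 12, crops included, and the job is handed in when it is done.

Besides the shell and the picture viewer there is one more tool, called after "Call:" as name(argument=value, ...) on one line, values as JSON. carry_out: Moves the arm, as the interface text tells. Its arguments: {"type":"object","properties":{"deltas":{"type":"array"},"newtons":{"type":"number"}},"required":["deltas"]}

```bash
mkdir -p pics; cat > h.py <<'E'
import numpy as np, cv2
from rig import ctrl, viewer, order
from scipy.spatial.transform import Rotation as R
def q2R(q): q=np.array(q,float); return R.from_quat([q[1],q[2],q[3],q[0]]) if q.size==4 else R.from_matrix(q)
def cam(n):
    c=viewer.calibration(n); return c
def ray(c,u,v):
    K=np.array([[c['fx'],0,c['cx']],[0,c['fy'],c['cy']],[0,0,1.]])
    p=cv2.undistortPoints(np.array([[[u,v]]],float),K,np.array([c['k1'],0,0,0.]))[0,0]
    d=q2R(c['attitude']).apply([p[0],p[1],1]); return np.array(c['xyz'],float),d/np.linalg.norm(d)
def onz(c,u,v,z):
    o,d=ray(c,u,v); return o+d*(z-o[2])/d[2]
def proj(c,P):
    p=q2R(c['attitude']).inv().apply(np.array(P,float)-np.array(c['xyz'])); x,y=p[0]/p[2],p[1]/p[2]
    s=1+c['k1']*(x*x+y*y); return np.array([c['fx']*x*s+c['cx'],c['fy']*y*s+c['cy']])
def snap(n,f):
    im=viewer.capture(n); cv2.imwrite('pics/'+f,im[:,:,::-1]); return im
E
python3 - <<'E'
from h import *
snap('scene','s0.png');snap('top','t0.png')
for n in('scene','top'):print(cam(n))
print(ctrl.sense())
E
```

```text
{'fx': 610.964010616261, 'fy': 610.964010616261, 'cx': 315.06958712662254, 'cy': 236.01086534854386, 'k1': 0.04417002563051038, 'xyz': array([1419.47194286, -236.97403139,  740.49340755]), 'attitude': array([-0.34386033,  0.67862073,  0.58235263, -0.2865299 ])}
{'fx': 614.7747877989772, 'fy': 614.7747877989772, 'cx': 316.8279721500338, 'cy': 241.16984302448472, 'k1': 0.042867529103977065, 'xyz': array([ 496.77412614,  -94.01816822, 1125.29098652]), 'attitude': array([-0.01969255,  0.71226644, -0.70157356,  0.00912498])}
{'time_s': 0.1, 'joints': array([ 1.03860204e+00,  3.13360981e-01,  1.49835525e+00,  5.67733656e-05,
        1.33099082e+00, -2.23404633e-01]), 'dq': array([-0.00159338, -0.00114967, -0.00144128,  0.00136244,  0.00028643,
        0.00102265]), 'tau': array([ 2.09615377e-03, -4.12905800e+01, -2.60141248e+01, -2.21972005e-04,
        3.09051793e-03, -1.00413118e-05]), 'eef_pos': array([159.43455318, 499.97135258, 230.81142688]), 'ee_rot': array([ 0.69853129,  0.10838608,  0.6988582 , -0.10910413]), 'force': array([-0.18247272,  0.2513573 ,  0.23558788]), 'wrist_torque': array([0.02256915, 0.00807156, 0.00737676]), 'grip_width': 0.9988364091814562}
```

View pics/s0.png

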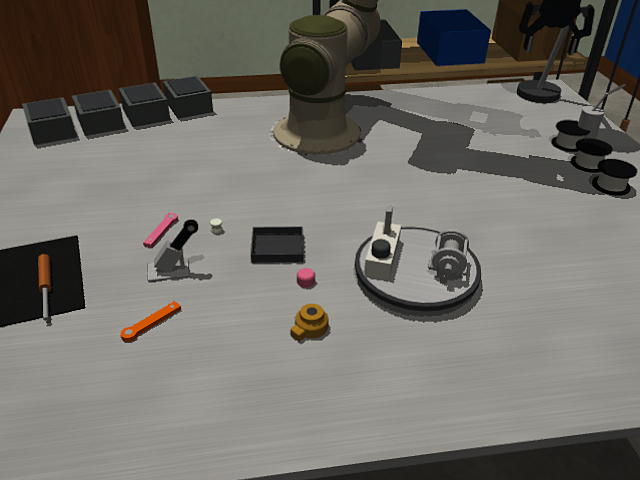

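View pics/t0.png

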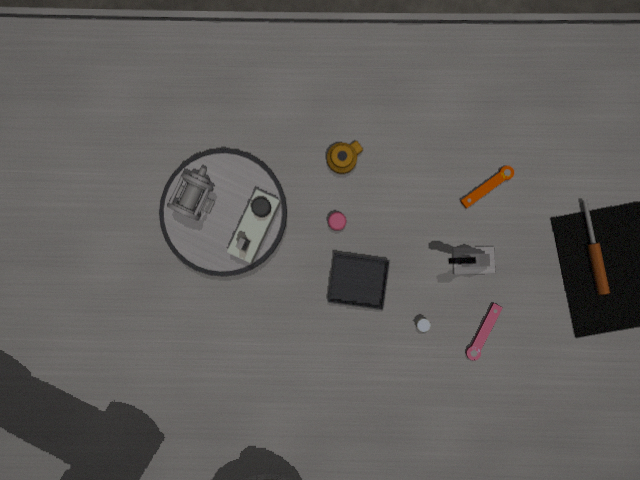

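The top view shows the cap at (262,206), the link at (243,242), the holder around (254,225), the tray at (359,280) and the crank at (462,261) on its rest at (472,261). Next I'll measure with masks and an enlarged crop.

```bash
python3 - <<'E'
from h import *
t=cv2.imread('pics/t0.png'); c=cam('top')
a=cv2.resize(t[170:280,200:310],(400,400),interpolation=cv2.INTER_CUBIC)
b=cv2.resize(t[215:305,425:515],(400,400),interpolation=cv2.INTER_CUBIC)
cv2.imwrite('pics/c0.png',np.hstack([a,b]))
g=cv2.cvtColor(t,cv2.COLOR_BGR2GRAY)
def big(m,box):
    x0,y0,x1,y1=box; k=np.zeros_like(m); k[y0:y1,x0:x1]=m[y0:y1,x0:x1]
    cs=cv2.findContours(k,cv2.RETR_EXTERNAL,cv2.CHAIN_APPROX_NONE)[0]
    return max(cs,key=cv2.contourArea)
def rep(name,m,box,z):
    q=big(m.astype(np.uint8)*255,box); r=cv2.minAreaRect(q); bp=cv2.boxPoints(r)
    P=[onz(c,*p,z)[:2] for p in bp]
    print(name,np.round(r[0],1),np.round(r[1],1),round(r[2],1),'ctr',onz(c,*r[0],z)[:2].round(1)); print(np.round(P,1).tolist(), [round(float(np.linalg.norm(P[i]-P[i-1])),1) for i in range(4)])
rep('cap',g<75,(246,190,279,223),86-4)
rep('holder',g>165,(220,180,285,270),64)
rep('tray',g<75,(320,240,395,315),20)
rep('crank',g<45,(440,240,482,280),100)
rep('rest',g>150,(440,235,505,285),6)
print(g[225,250:262],g[212,262],g[260,470:495],g[280,359],g[232,205])
for n,p,z in(('roller',(424,325),11),('housing',(342,157),36),('tt',(223,212),30)):print(n,onz(c,*p,z).round(0))
E
```

```text
cap [260.5 206. ] [20. 19.] 90.0 ctr [597.8  18.8]
[[614.6, 35.3], [615.1, 2.9], [580.9, 2.3], [580.4, 34.7]] [34.2, 32.4, 34.2, 32.4]Traceback (most recent call last):
  File "<stdin>", line 16, in <module>
  File "<stdin>", line 12, in rep
  File "<stdin>", line 10, in big
ValueError: max() iterable argument is empty
```

View pics/c0.png

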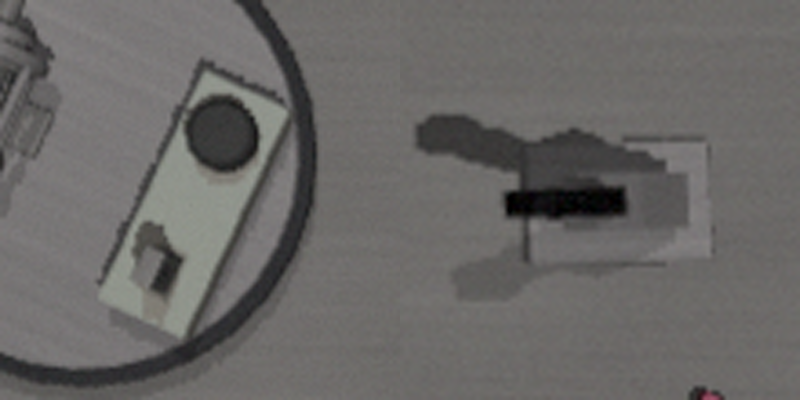

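The crop shows the holder's top corners, in full-image pixels, near (255.8,187), (280,201.6), (251.2,263) and (227.2,250.6). The crank is seen edge-on, u 448.6 to 476 at v 260.7, with its eye to the left (+y).

```bash
python3 - <<'E'
from h import *
s=cv2.imread('pics/s0.png');c=cam('top');cs=cam('scene')
for z in(60,64,68,72):
    P=np.array([onz(c,*p,z)[:2] for p in((255.8,187.05),(280,201.6),(251.2,263),(227.2,250.6))])
    d=(P[0]-P[3]+P[1]-P[2]); print(z,P.round(1).tolist(),'ctr',P.mean(0).round(1),'sides',[round(float(np.linalg.norm(P[i]-P[i-1])),1) for i in range(4)],'ydir deg',round(float(np.degrees(np.arctan2(d[1],d[0]))),1))
P=[onz(c,*p,20) for p in ((332,251),(389,256),(384,308),(328,303))]; print('tray',np.round(P,1).tolist(),np.mean(P,0).round(1))
P=[onz(c,*p,6) for p in ((425+128/4.444,215+262/4.444),(425+312/4.444,215+259/4.444),(425+309/4.444,215+138/4.444))]; print('rest',np.round(P,1).tolist())
for n,p,z in(('roller',(424,325),11),('housing',(342,157),36),('tt',(223,212),30),('crank eye far',(448.6,260.7),108),('crank mid',(462,260.7),90)):print(n,onz(c,*p,z).round(1))
a=cv2.resize(s[195:295,350:450],(400,400),interpolation=cv2.INTER_CUBIC)
b=cv2.resize(s[205:295,135:225],(400,400),interpolation=cv2.INTER_CUBIC)
cv2.imwrite('pics/c1.png',np.hstack([a,b]))
E
```

```text
60 [[632.9, 30.0], [608.0, -12.6], [500.5, 35.4], [521.4, 77.5]] ctr [565.7  32.6] sides [121.2, 49.3, 117.8, 47.0] ydir deg -23.6
64 [[632.4, 29.5], [607.6, -12.9], [500.5, 35.0], [521.3, 76.9]] ctr [565.5  32.1] sides [120.7, 49.1, 117.3, 46.8] ydir deg -23.6
68 [[631.8, 29.1], [607.2, -13.2], [500.5, 34.5], [521.2, 76.2]] ctr [565.2  31.6] sides [120.3, 48.9, 116.9, 46.6] ydir deg -23.6
72 [[631.3, 28.6], [606.8, -13.5], [500.5, 34.0], [521.1, 75.6]] ctr [564.9  31.2] sides [119.8, 48.8, 116.4, 46.5] ydir deg -23.6
tray [[524.4, -104.7, 20.0], [517.0, -207.0, 20.0], [424.0, -199.0, 20.0], [431.2, -98.9, 20.0]] [ 474.2 -152.4   20. ]
rest [[486.6, -325.6, 6.0], [489.1, -399.7, 6.0], [538.2, -398.3, 6.0]]
roller [ 394.3 -271.8   11. ]
housing [ 691.7 -119.9   36. ]
tt [591.   91.3  30. ]
crank eye far [ 509.2 -295.8  108. ]
crank mid [ 509.8 -321.7   90. ]
```

View pics/c1.png

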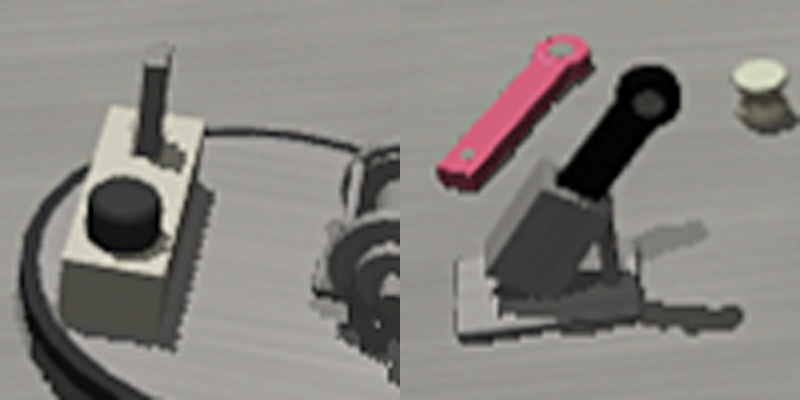

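The scene crop shows the eye hole near (190.6,227) and the holder's top corners near (366.3,260.5), (392,263), (378,221.3) and (401,225). I'll triangulate these against the top view.

```bash
python3 - <<'E'
from h import *
c=cam('top');cs=cam('scene')
def tri(p,q):
    a,u=ray(c,*p);b,v=ray(cs,*q)
    k=np.linalg.lstsq(np.array([u,-v]).T,b-a,rcond=None)[0]
    A=a+k[0]*u;B=b+k[1]*v
    return ((A+B)/2).round(1),(A-B).round(1)
T=[(255.8,187.05),(280,201.6),(251.2,263),(227.2,250.6)]
S=[(392,263),(366.3,260.5),(378,221.3),(401,225)]
for n,(a,b) in zip('0 1 2 3'.split(),zip(T,S)):print(n,tri(a,b))
print('captop',tri((261,206),(350+124/4,195+193/4)))
for z in (60,64,68,86): print(z,'captop scene',onz(cs,381,195+192/4,z).round(1),'top',onz(c,261,206.2,z).round(1))
o,d=ray(cs,190.6,227); 
for x in(514,516):P=o+d*(x-o[0])/d[0];print('eye',P.round(1))
E
```

```text
0 (array([631.9,  30.2,  69.7]), array([-0.6, -2.6, -0.4]))
1 (array([608.4, -10.4,  61.1]), array([-0.9, -4.5, -0.4]))
2 (array([501. ,  36.9,  65.3]), array([-0.9, -4.2, -0.5]))
3 (array([521.5,  77.4,  67.2]), array([-0.5, -2. , -0.3]))
captop (array([597.4,  18.2,  88. ]), array([-0.4, -1.8, -0.2]))
60 captop scene [561.5  30.3  60. ] top [599.5  20.3  60. ]
64 captop scene [566.5  28.7  64. ] top [599.2  19.9  64. ]
68 captop scene [571.6  27.2  68. ] top [598.8  19.5  68. ]
86 captop scene [594.3  20.1  86. ] top [597.   17.5  86. ]
eye [ 514.  -309.6   97.1]
eye [ 516.  -309.4   98.5]
```

```bash
cat >> h.py <<'E'
def plan(p,yaw,tilt=(0,0,-1)):
    """tool x along tilt, jaws' horizontal heading yaw deg; prints delta in tool axes for both half turns"""
    s=ctrl.sense(); R0=q2R(s['ee_rot']); x=np.array(tilt,float);x/=np.linalg.norm(x)
    d=R0.inv().apply(np.array(p,float)-s['eef_pos'])
    y=np.array([np.cos(np.radians(yaw)),np.sin(np.radians(yaw)),0]); y-=x*(x@y); y/=np.linalg.norm(y)
    print('t',round(float(s['time_s']),2),'pos',s['eef_pos'].round(1),'j',np.round(s['joints'],2),'F',s['force'].round(1),'g',round(float(s['grip_width']),3))
    for k in(1,-1):
        G=R.from_matrix(np.array([x,k*y,np.cross(x,k*y)]).T)
        print('d',d.round(1),'rot',np.degrees((R0.inv()*G).as_rotvec()).round(1))
E
python3 - <<'E'
from h import *
plan([597.5,18.5,230],66.4)
print(q2R(ctrl.sense()['ee_rot']).as_matrix().round(3))
E
```

```text
t 0.1 pos [159.4 500.  230.8] j [ 1.04  0.31  1.5   0.    1.33 -0.22] F [-0.2  0.3  0.2] g 0.999
d [   1.  -325.6  563.7] rot [ 5.9 -0.   0.1]
d [   1.  -325.6  563.7] rot [-1.741e+02 -1.000e-01 -0.000e+00]
[[-0.001  0.304  0.953]
 [-0.001  0.953 -0.304]
 [-1.    -0.001 -0.   ]]
```

Call:
carry_out(deltas=[[-1, 0, -30, 50, 1, 0, 0], [-1, 0, -60, 100, 2, 0, 0], [-0.8, 0, -90, 150, 3, 0, 0], [-0.5, 0, -120, 200, 4, 0, 0], [-0.2, 0, -150, 250, 5.9, 0, 0]], newtons=40)

```text
time_s: 0.72
eef_pos: [353.0, 279.7, 231.2]
ee_rot: [0.692, 0.145, 0.692, -0.145]
force: [0.9, 0.6, -0.4]
grip_width: 0.602
```

Call:
carry_out(deltas=[[-0.2, 0, -30, 55, 0, 0, 0], [-0.2, 0, -60, 110, 0, 0, 0], [-0.2, 0, -90, 160, 0, 0, 0], [-0.2, 0, -120, 210, 0, 0, 0], [-0.2, 0, -150, 260, 0, 0, 0]])

```text
time_s: 1.35
eef_pos: [531.2, 38.0, 231.1]
ee_rot: [0.692, 0.145, 0.692, -0.145]
force: [0.6, 1.1, -0.4]
grip_width: 0.601
```

```bash
python3 - <<'E'
from h import *
plan([597.5,18.3,110],66.4)
E
```

```text
t 1.35 pos [531.2  38.  231.1] j [-0.15  0.33  1.48  0.    1.34 -1.31] F [ 0.6  1.1 -0.4] g 0.601
d [121.    8.5  68.7] rot [-0. -0. -0.]
d [121.    8.5  68.7] rot [180.  -0.   0.]
```

Call:
carry_out(deltas=[[-0.2, 0, 4, 35, 0, 0, 0], [-0.2, 20, 8.5, 68.7, 0, 0, 0], [-0.2, 60, 8.5, 68.7, 0, 0, 0], [-0.2, 100, 8.5, 68.7, 0, 0, 0], [-0.2, 121, 8.5, 68.7, 0, 0, 0]])

```text
time_s: 1.98
eef_pos: [595.7, 20.2, 107.6]
ee_rot: [0.691, 0.145, 0.693, -0.145]
force: [0.4, 0.3, -0.0]
grip_width: 0.597
```

Call:
carry_out(deltas=[[-0.2, 15, 0, 0, 0, 0, 0], [-0.2, 28, 0, 0, 0, 0, 0], [-0.2, 36, 0, 0, 0, 0, 0], [-0.2, 39, 0, 0, 0, 0, 0], [-0.2, 39, 0, 0, 0, 0, 0]])

```text
time_s: 2.6
eef_pos: [596.9, 20.1, 71.6]
ee_rot: [0.692, 0.145, 0.692, -0.145]
force: [0.2, 1.2, 0.4]
grip_width: 0.6
```

```bash
python3 - <<'E'
from h import *
plan([597.5,18.3,69],66.4)
s=snap('scene','s1.png');t=snap('top','t1.png')
a=cv2.resize(s[185:285,340:440],(400,400),interpolation=cv2.INTER_CUBIC)
b=cv2.resize(t[170:270,210:310],(400,400),interpolation=cv2.INTER_CUBIC)
cv2.imwrite('pics/c2.png',np.hstack([a,b])[:,:,::-1])
E
```

```text
t 2.6 pos [596.9  20.1  71.6] j [-0.16  0.63  1.45  0.    1.06 -1.32] F [0.2 1.2 0.4] g 0.6
d [ 2.6 -1.4  1.2] rot [ 0.  0. -0.]
d [ 2.6 -1.4  1.2] rot [-180.    0.    0.]
```

View pics/c2.png

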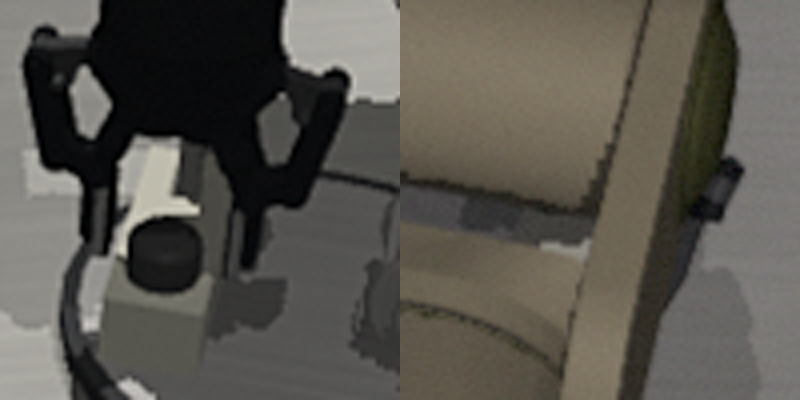

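Call:
carry_out(deltas=[[-0.2, 1, -1.4, 1, 0, 0, 0], [0.1, 1, -1.4, 1, 0, 0, 0], [0.5, 1, -1.4, 1, 0, 0, 0], [0.6, 1, -1.4, 1, 0, 0, 0], [0.6, 1, -1.4, 1, 0, 0, 0]], newtons=35)

```text
time_s: 3.32
eef_pos: [597.3, 18.3, 70.6]
ee_rot: [0.692, 0.145, 0.692, -0.145]
force: [0.0, -0.5, 4.0]
grip_width: 0.375
```

Call:
carry_out(deltas=[[1, -4, 0, 0, 0, 0, 0], [1, -15, 0, 0, 0, 0, 0], [1, -40, 0, 0, 0, 0, 0], [1, -80, 0, 0, 0, 0, 0], [1, -120, 0, 0, 0, 0, 0]])

```text
time_s: 3.95
eef_pos: [596.9, 18.4, 192.1]
ee_rot: [0.692, 0.145, 0.692, -0.145]
force: [1.1, -0.7, -0.1]
grip_width: 0.376
```

```bash
python3 - <<'E'
from h import *
plan([474,-152,190],66.4)
E
```

```text
t 3.95 pos [596.9  18.4 192.1] j [-0.17  0.5   1.33  0.    1.31 -1.32] F [ 1.1 -0.7 -0.1] g 0.376
d [   2.1 -205.4  -44.4] rot [ 0.  0. -0.]
d [   2.1 -205.4  -44.4] rot [-180.    0.    0.]
```

Call:
carry_out(deltas=[[1, 0, -50, -11, 0, 0, 0], [1, 0, -100, -22, 0, 0, 0], [1, 0, -150, -33, 0, 0, 0], [1, 30, -205.4, -44.4, 0, 0, 0], [1, 80, -205.4, -44.4, 0, 0, 0]])

```text
time_s: 4.58
eef_pos: [473.7, -155.0, 111.4]
ee_rot: [0.693, 0.145, 0.69, -0.147]
force: [0.9, 0.2, 0.0]
grip_width: 0.376
```

Call:
carry_out(deltas=[[1, 20, 0, 0, 0, 0, 0], [1, 50, 0, 0, 0, 0, 0], [1, 70, 0, 0, 0, 0, 0], [1, 70, 0, 0, 0, 0, 0], [1, 70, 0, 0, 0, 0, 0]])

```text
time_s: 5.2
eef_pos: [474.7, -152.4, 41.4]
ee_rot: [0.693, 0.144, 0.692, -0.145]
force: [-0.3, 0.9, -0.0]
grip_width: 0.376
```

```bash
python3 - <<'E'
from h import *
plan([474,-152,8],66.4)
s=snap('scene','s2.png')
a=cv2.resize(s[180:280,220:360],(560,400),interpolation=cv2.INTER_CUBIC)
cv2.imwrite('pics/c3.png',a[:,:,::-1])
E
```

```text
t 5.2 pos [ 474.7 -152.4   41.4] j [-0.55  0.5   1.79 -0.    0.85 -1.71] F [-0.3  0.9 -0. ] g 0.376
d [33.4  0.1 -0.9] rot [0.  0.1 0. ]
d [33.4  0.1 -0.9] rot [-1.8e+02 -0.0e+00  1.0e-01]
```

View pics/c3.png

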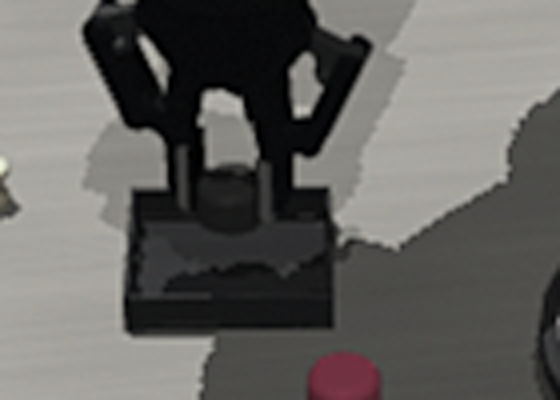

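The cap is held level between the fingers, at crop (230,200), above the tray. I'll lower it by feel.

Call:
carry_out(deltas=[[1, 12, 0, -0.9, 0, 0, 0], [1, 22, 0, -0.9, 0, 0, 0], [1, 27, 0, -0.9, 0, 0, 0], [1, 30, 0, -0.9, 0, 0, 0], [1, 31, 0, -0.9, 0, 0, 0]])

```text
time_s: 5.88
eef_pos: [473.4, -151.7, 9.2]
ee_rot: [0.692, 0.145, 0.692, -0.145]
force: [-0.0, 0.5, -0.3]
grip_width: 0.377
```

Call:
carry_out(deltas=[[1, 0.5, 0, 0, 0, 0, 0], [1, 1, 0, 0, 0, 0, 0], [1, 1.5, 0, 0, 0, 0, 0], [1, 2, 0, 0, 0, 0, 0], [1, 2, 0, 0, 0, 0, 0]])

```text
time_s: 6.5
eef_pos: [473.4, -151.8, 7.6]
ee_rot: [0.692, 0.144, 0.692, -0.145]
force: [-1.2, 0.1, 5.5]
grip_width: 0.376
```

Call:
carry_out(deltas=[[0.15, 0, 0, 0, 0, 0, 0], [0.05, 0, 0, 0, 0, 0, 0], [-0.05, 0, 0, 0, 0, 0, 0], [-0.1, 0, 0, 0, 0, 0, 0], [-0.1, -10, 0, 0, 0, 0, 0]])

```text
time_s: 7.12
eef_pos: [473.0, -151.5, 17.2]
ee_rot: [0.692, 0.145, 0.693, -0.144]
force: [-0.2, 0.3, -0.4]
grip_width: 0.552
```

Call:
carry_out(deltas=[[-0.1, -40, 0, 0, 0, 0, 0], [-0.1, -90, 0, 0, 0, 0, 0], [-0.1, -140, 0, 0, 0, 0, 0], [-0.1, -190, 0, 0, 0, 0, 0], [-0.1, -210, 0, 0, 0, 0, 0]])

```text
time_s: 7.75
eef_pos: [473.9, -152.0, 231.0]
ee_rot: [0.694, 0.144, 0.69, -0.145]
force: [-0.4, -0.7, -0.6]
grip_width: 0.551
```

```bash
python3 - <<'E'
from h import *
t=np.radians(35); ax=np.array([0.0,np.sin(t),np.cos(t)])
# pocket floor from eye: eye (509.5,-309.5,97.5)
f=np.array([509.5,-309.5,97.5])-97*ax; print('floor',f.round(1))
for L in(61,160): 
    p=f+L*ax; print(L,p.round(1)); plan(p,0,-ax)
s=snap('scene','s3.png');t_=snap('top','t3.png')
a=cv2.resize(s[210:310,130:330],(800,400),interpolation=cv2.INTER_CUBIC)
cv2.imwrite('pics/c4.png',a[:,:,::-1])
E
```

```text
floor [ 509.5 -365.1   18. ]
61 [ 509.5 -330.1   68. ]
t 7.75 pos [ 473.9 -152.   231. ] j [-0.55  0.25  1.58  0.    1.3  -1.71] F [-0.4 -0.7 -0.6] g 0.551
d [ 163.6 -148.9  103.1] rot [ 64.2 -30.7 -20.4]
d [ 163.6 -148.9  103.1] rot [-109.6   22.7  -34.2]
160 [ 509.5 -273.4  149.1]
t 7.75 pos [ 473.9 -152.   231. ] j [-0.55  0.25  1.58  0.    1.3  -1.71] F [-0.4 -0.7 -0.6] g 0.551
d [ 82.4 -96.9  80.8] rot [ 64.2 -30.7 -20.4]
d [ 82.4 -96.9  80.8] rot [-109.6   22.7  -34.2]
```

View pics/t3.png

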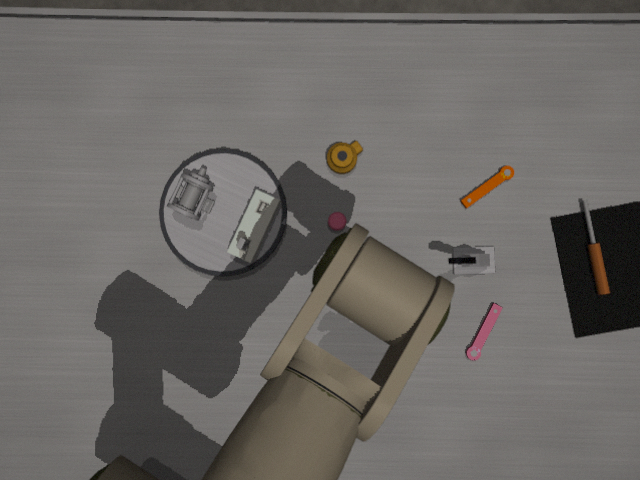

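The slot at (263,207) is uncovered and the holder has not visibly turned. Now I'll tilt the tool and move to the crank standoff.

Call:
carry_out(deltas=[[-0.1, 0, -15, 10, 9, -4.3, -2.9], [-0.1, 0, -30, 25, 18, -8.6, -5.7], [-0.1, 0, -50, 40, 27, -12.9, -8.6], [-0.1, 0, -70, 60, 36, -17.2, -11.4], [-0.1, 0, -97, 80, 45, -21.5, -14.3]])

```text
time_s: 8.48
eef_pos: [507.8, -273.0, 226.3]
ee_rot: [0.675, 0.284, 0.458, -0.504]
force: [0.1, -1.3, 0.3]
grip_width: 0.55
```

```bash
cat >> h.py <<'E'
_t=np.radians(35);AX=np.array([-.026*np.sin(_t),np.sin(_t),np.cos(_t)])
FL=np.array([509.5,-309.5,97.5])-97*AX
E
python3 - <<'E'
from h import *
plan(FL+150*AX,1.5,-AX)
# refine crank from initial pics
c=cam('top');t=cv2.imread('pics/t0.png');g=t.max(2)
m=(g<32).astype(np.uint8);k=np.zeros_like(m);k[240:280,442:482]=m[240:280,442:482]
ys,xs=np.nonzero(k);print(len(xs),xs.min(),xs.max())
for u in(451,456,461,466,471):
    v=ys[xs==u]
    if len(v):
        v0=(v.min()+v.max())/2; z=108-(u-449)*0.0
        # intersect ray with plane of axis: iterate height via y
        P=onz(c,u,v0,100)
        for _ in range(5):
            L=(P[1]-FL[1])/AX[1]; P=onz(c,u,v0,18+L*np.cos(_t)+8)
        print(u,v0,v.max()-v.min()+1,P.round(1))
E
```

```text
t 8.47 pos [ 507.8 -273.   226.3] j [-0.55  0.32  1.57 -0.39  0.99 -0.74] F [ 0.1 -1.3  0.3] g 0.55
d [ 79.9   5.6 -30.3] rot [17.8 -9.4 -5. ]
d [ 79.9   5.6 -30.3] rot [-161.5    7.2  -13.3]
139 449 475Traceback (most recent call last):
  File "<stdin>", line 14, in <module>
NameError: name '_t' is not defined. Did you mean: 't'?
```

Call:
carry_out(deltas=[[-0.1, 15, 1, -5, 8, -4.2, -2.2], [-0.1, 30, 2, -12, 16, -8.4, -4.5], [-0.1, 50, 4, -20, 17.8, -9.4, -5], [-0.1, 65, 5, -26, 17.8, -9.4, -5], [-0.1, 79.9, 5.6, -30.3, 17.8, -9.4, -5]])

```text
time_s: 9.1
eef_pos: [508.6, -278.7, 140.8]
ee_rot: [0.637, 0.322, 0.332, -0.617]
force: [0.5, -0.6, -0.2]
grip_width: 0.55
```

```bash
python3 - <<'E'
from h import *
plan(FL+100*AX,1.5,-AX); plan(FL+61*AX,1.5,-AX)
c=cam('top');t=cv2.imread('pics/t0.png');g=t.max(2)
m=(g<32).astype(np.uint8);k=np.zeros_like(m);k[240:280,442:482]=m[240:280,442:482]
ys,xs=np.nonzero(k)
for u in(451,456,461,466,471):
    v=ys[xs==u]; v0=(v.min()+v.max())/2; P=onz(c,u,v0,100)
    for _ in range(5):
        L=(P[1]-FL[1])/AX[1]; P=onz(c,u,v0,18+L*AX[2]+8)
    print(u,v0,v.max()-v.min()+1,P.round(1))
s=snap('scene','s4.png')
a=cv2.resize(s[170:300,130:260],(520,520),interpolation=cv2.INTER_CUBIC)
cv2.imwrite('pics/c5.png',a[:,:,::-1])
E
```

```text
t 9.1 pos [ 508.6 -278.7  140.8] j [-0.48  0.46  1.68 -0.74  0.83 -0.05] F [ 0.5 -0.6 -0.2] g 0.55
d [50.1 -0.   0.4] rot [ 0.2 -0.1 -0.1]
d [50.1 -0.   0.4] rot [-1.798e+02  2.000e-01 -1.000e-01]
t 9.1 pos [ 508.6 -278.7  140.8] j [-0.48  0.46  1.68 -0.74  0.83 -0.05] F [ 0.5 -0.6 -0.2] g 0.55
d [89.2 -0.1  0.5] rot [ 0.2 -0.1 -0.1]
d [89.2 -0.1  0.5] rot [-1.798e+02  2.000e-01 -1.000e-01]
451 260.0 5 [ 510.2 -296.5  123.9]
456 260.0 5 [ 510.5 -308.   107.6]
461 260.5 6 [ 510.1 -319.9   90.7]
466 260.0 5 [ 511.3 -332.1   73.2]
471 260.0 5 [ 511.7 -344.7   55.2]
```

View pics/c5.png

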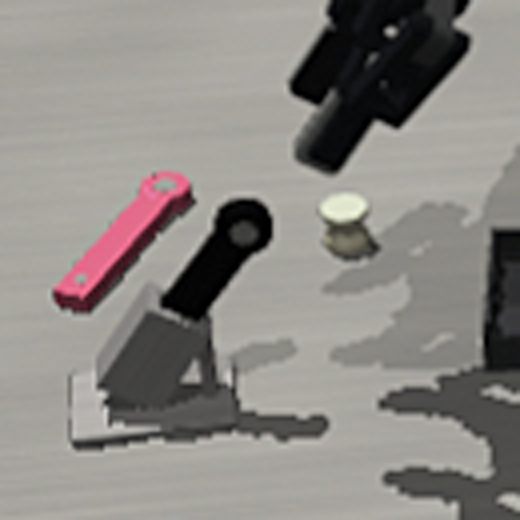

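The near finger tip, at crop (320,155), lines up with the crank's axis, and the eye is at crop (244,228). I'll advance along the axis and grip.

Call:
carry_out(deltas=[[-0.1, 20, 1.5, 0.4, 0, 0, 0], [-0.1, 45, 1.5, 0.4, 0, 0, 0], [-0.1, 70, 1.5, 0.4, 0, 0, 0], [-0.1, 85, 1.5, 0.4, 0, 0, 0], [-0.1, 89, 1.5, 0.4, 0, 0, 0]])

```text
time_s: 9.78
eef_pos: [511.6, -330.5, 68.5]
ee_rot: [0.636, 0.322, 0.332, -0.618]
force: [0.2, -0.3, -0.1]
grip_width: 0.546
```

Call:
carry_out(deltas=[[0.3, 0, 0, 0, 0, 0, 0], [0.6, 0, 0, 0, 0, 0, 0], [0.8, 0, 0, 0, 0, 0, 0], [1, 0, 0, 0, 0, 0, 0], [1, 0, 0, 0, 0, 0, 0]], newtons=50)

```text
time_s: 10.4
eef_pos: [512.1, -329.8, 69.8]
ee_rot: [0.637, 0.322, 0.331, -0.617]
force: [-2.2, 4.3, 6.4]
grip_width: 0.106
```

Call:
carry_out(deltas=[[1, -5, 0, 0, 0, 0, 0], [1, -20, 0, 0, 0, 0, 0], [1, -45, 0, 0, 0, 0, 0], [1, -85, 0, 0, 0, 0, 0], [1, -130, 0, 0, 0, 0, 0]], newtons=70)

```text
time_s: 11.02
eef_pos: [509.2, -254.1, 176.9]
ee_rot: [0.636, 0.322, 0.332, -0.617]
force: [-0.5, 0.1, -0.8]
grip_width: 0.108
```

```bash
python3 - <<'E'
from h import *
plan([509,-255,240],66.4)
print((q2R(ctrl.sense()['ee_rot']).as_matrix()[:,0]).round(3))
s=snap('scene','s5.png');t=snap('top','t5.png')
a=cv2.resize(s[130:290,130:290],(400,400),interpolation=cv2.INTER_CUBIC)
b=cv2.resize(t[170:270,210:310],(400,400),interpolation=cv2.INTER_CUBIC)
cv2.imwrite('pics/c6.png',np.hstack([a,b])[:,:,::-1])
E
```

```text
t 11.03 pos [ 509.2 -254.1  176.9] j [-0.44  0.4   1.66 -0.7   0.91 -0.08] F [-0.5  0.1 -0.8] g 0.108
d [-51.2  -0.2  36.8] rot [-62.6  31.1  19.7]
d [-51.2  -0.2  36.8] rot [111.2  22.1 -35. ]
[ 0.017 -0.572 -0.82 ]
```

View pics/c6.png

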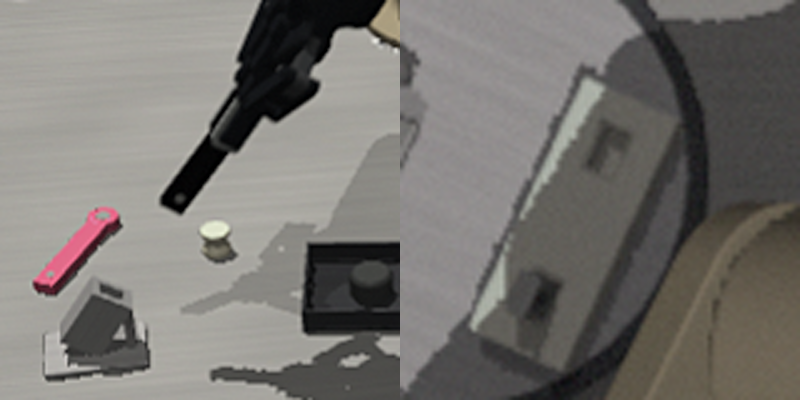

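The crank is out and in line with the tool. The cap sits in the tray, and the open slot's centre is at crop (207,150), or (262,207.5) in the full image. Next: straighten the tool and carry the crank across.

Call:
carry_out(deltas=[[1, -12, 0, 8, -8.8, 4.4, 2.8], [1, -24, 0, 16, -17.6, 8.7, 5.5], [1, -36, 0, 24, -26.4, 13.1, 8.3], [1, -48, 0, 34, -35.1, 17.4, 11], [1, -51, 0, 37, -43.9, 21.8, 13.8]])

```text
time_s: 11.75
eef_pos: [509.7, -256.4, 239.9]
ee_rot: [0.706, 0.208, 0.605, -0.304]
force: [-0.0, 0.2, -1.3]
grip_width: 0.105
```

```bash
python3 - <<'E'
from h import *
c=cam('top')
for pts in ([(255.8,187.05),(280,201.6),(251.2,263),(227.2,250.6)],[(257,187),(280,200),(251.75,263),(228,251.25)]):
    P=np.array([onz(c,*p,66)[:2] for p in pts]); d=P[0]-P[3]+P[1]-P[2]; d/=np.linalg.norm(d)
    print(P.mean(0).round(1),np.degrees(np.arctan2(d[1],d[0])).round(1),'slot',(P.mean(0)+35*d).round(1))
print('slot hole',onz(c,262,207.5,64).round(1))
plan([509,-255,240],66.4)
E
```

```text
[565.3  31.9] -23.6 slot [597.4  17.9]
[565.8  30.8] -23.1 slot [598.  17.]
slot hole [596.9  18.1  64. ]
t 11.75 pos [ 509.7 -256.4  239.9] j [-0.63  0.33  1.47 -0.1   1.17 -1.42] F [-0.   0.2 -1.3] g 0.105
d [-0.4  0.6 -1.4] rot [-19.1   9.7   6. ]
d [-0.4  0.6 -1.4] rot [160.2   8.5 -13.7]
```

Call:
carry_out(deltas=[[1, 0, 0, -1, -9, 4.6, 2.8], [1, 0, 0, -1, -18, 9.1, 5.6], [1, 0, 0, -1.4, -19.1, 9.7, 6], [1, 0, 0, -1.4, -19.1, 9.7, 6], [1, 0, 0, -1.4, -19.1, 9.7, 6]])

```text
time_s: 12.38
eef_pos: [508.5, -255.1, 238.5]
ee_rot: [0.692, 0.146, 0.692, -0.148]
force: [0.8, -0.5, -0.2]
grip_width: 0.107
```

```bash
python3 - <<'E'
from h import *
plan([597.5,17.8,210],66.6)
E
```

```text
t 12.38 pos [ 508.5 -255.1  238.5] j [-0.67  0.41  1.35 -0.    1.39 -1.82] F [ 0.8 -0.5 -0.2] g 0.107
d [ 27.8 285.6 -29.6] rot [-0.6  0.   0.1]
d [ 27.8 285.6 -29.6] rot [179.4   0.2  -0. ]
```

Call:
carry_out(deltas=[[1, 0, 50, -5, 0, 0, 0], [1, 0, 110, -11, 0, 0, 0], [1, 0, 170, -17, -0.3, 0, 0], [1, 0, 230, -24, -0.6, 0, 0], [1, 10, 285.6, -29.6, -0.6, 0, 0]])

```text
time_s: 13.0
eef_pos: [597.7, 19.9, 228.7]
ee_rot: [0.693, 0.142, 0.692, -0.144]
force: [0.4, -0.3, -1.4]
grip_width: 0.108
```

```bash
python3 - <<'E'
from h import *
plan([597.5,17.8,144],66.6)
E
```

```text
t 13.0 pos [597.7  19.9 228.7] j [-0.16  0.48  1.27 -0.    1.4  -1.32] F [ 0.4 -0.3 -1.4] g 0.108
d [84.7 -1.9  0.4] rot [0.1 0.1 0.1]
d [84.7 -1.9  0.4] rot [-1.799e+02 -1.000e-01  2.000e-01]
```

Call:
carry_out(deltas=[[1, 25, -1, 0, 0, 0, 0], [1, 50, -1, 0, 0, 0, 0], [1, 75, -1, 0, 0, 0, 0], [1, 84, -1, 0, 0, 0, 0], [1, 84, -1, 0, 0, 0, 0]])

```text
time_s: 13.62
eef_pos: [596.7, 16.5, 144.1]
ee_rot: [0.692, 0.142, 0.693, -0.144]
force: [-0.5, 0.7, 0.3]
grip_width: 0.103
```

```bash
python3 - <<'E'
from h import *
plan([597.5,17.8,128],66.6)
s=snap('scene','s7.png');t=snap('top','t7.png')
a=cv2.resize(s[185:285,340:440],(600,600),interpolation=cv2.INTER_CUBIC)
cv2.imwrite('pics/c7.png',a[:,:,::-1])
c=cam('scene')
e=ctrl.sense()['eef_pos']; 
for L in(60,62,64):print(L,proj(c,e-[0,0,L]),)
print('slot ctr', proj(c,[597.5,17.8,66]))
E
```

```text
t 13.62 pos [596.7  16.5 144.1] j [-0.17  0.55  1.39 -0.    1.21 -1.33] F [-0.5  0.7  0.3] g 0.103
d [16.1  1.5  0.2] rot [ 0.1 -0.   0.1]
d [16.1  1.5  0.2] rot [-179.9   -0.2   -0. ]
60 [379.30751243 244.64594392]
62 [379.22286827 245.54511962]
64 [379.13842454 246.4422988 ]
slot ctr [379.32669734 253.13620383]
```

View pics/c7.png

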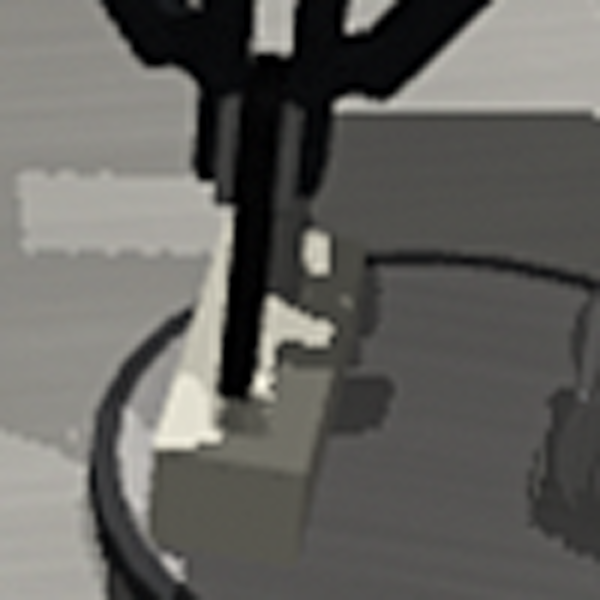

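Call:
carry_out(deltas=[[1, 5, 1.4, 0.2, 0, 0, 0], [1, 10, 1.4, 0.2, 0, 0, 0], [1, 13, 1.4, 0.2, 0, 0, 0], [1, 15, 1.4, 0.2, 0, 0, 0], [1, 16, 1.4, 0.2, 0, 0, 0]])

```text
time_s: 14.35
eef_pos: [598.9, 17.8, 130.2]
ee_rot: [0.694, 0.143, 0.691, -0.143]
force: [-1.0, 2.8, 15.5]
grip_width: 0.109
```

```bash
python3 - <<'E'
from h import *
s=ctrl.sense();print(s['force'],s['wrist_torque'],s['eef_pos'])
c=cam('scene');im=cv2.imread('pics/s7.png');g=cv2.cvtColor(im,cv2.COLOR_BGR2GRAY)
print(g[246:264,372:390])
e=np.array([596.7,16.5,144.1]);d=np.array([np.cos(np.radians(-23.4)),np.sin(np.radians(-23.4)),0]);x=np.array([-d[1],d[0],0])
for a in(9,-9):
    for b in(-5,5):print('foot',a,b,proj(c,e-[0,0,64.2]+a*d+b*x).round(1))
S=np.array([597.5,17.8,66])
for a in(10.25,-10.25):
    for b in(-6.25,6.25):print('slot',a,b,proj(c,S+a*d+b*x).round(1))
E
```

```text
[-0.96905198  2.78456356 15.46320444] [0.58850449 0.10940245 0.02191662] [598.89482899  17.79942258 130.19650971]
[[186 188 192 181 108   0   1   5   1   0  60 157 184 120  90 115 108  92]
 [198 184 193 183 111   0   2   3   1   0 125 207 190 152 104 111 112 113]
 [220 199 192 175  87   0   3   4   0   0 161 245 213 166 103 109 111 111]
 [225 213 190 164  53   0   0   2   0  59 177 238 192  92 105 109 110 111]
 [224 219 204 171  80   0   0   0   0  71 157 191 186 143 105 111 110 110]
 [223 227 216 184 146  78  47  44  27  52  95 120 145 145 106 110 110 111]
 [222 225 215 184 164 113  74  75  65  73  84  84  98 106 110 111 110 111]
 [222 226 216 175 131  86  70  76  78  83  85  99 120 116 110 110 112 110]
 [222 225 214 168 114  70  71  73  80  88  84  91 104 106 111 110 111 111]
 [222 225 215 166  97  61  70  73  79  86  85  84  96 112 111 111 111 110]
 [222 225 222 191 139  93  72  73  76  84  83  85  94 108 111 111 111 110]
 [227 231 233 231 198 116  94  96  94  95  92  93 100 105 110 110 110 111]
 [218 184 189 194 167 104 112 113 112 110 107 107 110 111 111 111 111 111]
 [160  93  96 100 102 108 111 112 110 112 112 111 111 110 110 111 110 111]
 [ 95 102 107 109 111 112 113 112 112 111 111 111 111 111 112 110 111 110]
 [ 86  93  96  97 101 103 105 107 109 112 114 112 112 112 111 111 112 112]
 [ 85  84  85  83  82  83  89  93  97  97 101 104 104 108 111 110 113 114]
 [ 86  84  86  85  83  80  85  84  84  83  85  87  88  91  92  98 102 104]]
foot 9 -5 [375.4 249.3]
foot 9 5 [381.1 250.3]
foot -9 -5 [377.1 243.3]
foot -9 5 [382.7 244.2]
slot 10.25 -6.25 [374.9 256. ]
slot 10.25 6.25 [381.9 257.2]
slot -10.25 -6.25 [376.8 249.1]
slot -10.25 6.25 [383.7 250.3]
```

Call:
carry_out(deltas=[[1, -3, 0, 0, 0, 0, 0], [1, -3, 0, -2, 0, 0, 0], [1, -1, 0, -2, 0, 0, 0], [1, 0.5, 0, -2, 0, 0, 0], [1, 2, 0, -2, 0, 0, 0]])

```text
time_s: 14.98
eef_pos: [595.4, 18.6, 125.4]
ee_rot: [0.692, 0.142, 0.693, -0.143]
force: [-0.2, 2.1, 1.6]
grip_width: 0.105
```

```bash
python3 - <<'E'
from h import *
s=ctrl.sense();print(s['force'],s['wrist_torque'],s['eef_pos'])
E
```

```text
[-0.22359509  2.06204475  1.61507967] [ 0.4652687   0.06061341 -0.02607149] [595.37810924  18.61787083 125.40375798]
```

It has entered the slot: 5 mm below the rim with only 1.6 N. I'll lower it fully.

Call:
carry_out(deltas=[[1, 3, 0.4, 0, 0, 0, 0], [1, 7, 0.4, 0, 0, 0, 0], [1, 11, 0.4, 0, 0, 0, 0], [1, 15, 0.4, 0, 0, 0, 0], [1, 19, 0.4, 0, 0, 0, 0]])

```text
time_s: 15.6
eef_pos: [595.8, 18.8, 106.6]
ee_rot: [0.692, 0.142, 0.693, -0.144]
force: [-0.2, 1.5, 1.0]
grip_width: 0.104
```

Call:
carry_out(deltas=[[1, 1, 0, 0, 0, 0, 0], [1, 2, 0, 0, 0, 0, 0], [1, 3, 0, 0, 0, 0, 0], [1, 4, 0, 0, 0, 0, 0], [1, 4, 0, 0, 0, 0, 0]])

```text
time_s: 16.23
eef_pos: [596.0, 18.7, 103.2]
ee_rot: [0.692, 0.142, 0.693, -0.143]
force: [-0.0, 3.5, 3.2]
grip_width: 0.108
```

Call:
carry_out(deltas=[[1, 0.5, 0, 0, 0, 0, 0], [1, 1, 0, 0, 0, 0, 0], [1, 1.5, 0, 0, 0, 0, 0], [1, 2, 0, 0, 0, 0, 0], [1, 2, 0, 0, 0, 0, 0]])

```text
time_s: 16.85
eef_pos: [596.9, 18.8, 103.0]
ee_rot: [0.694, 0.142, 0.691, -0.143]
force: [-1.8, 5.0, 15.3]
grip_width: 0.109
```

It bottomed out 27.2 mm below the rim contact (the slot is 28 mm deep). I'll ease the load, release and withdraw.

Call:
carry_out(deltas=[[1, -1.2, 0.3, 0, 0, 0, 0], [0.7, -1.2, 0.3, 0, 0, 0, 0], [0.6, -1.2, 0.3, 0, 0, 0, 0], [0.45, -1.2, 0.3, 0, 0, 0, 0], [0.4, -1.2, 0.3, 0, 0, 0, 0]])

```text
time_s: 17.48
eef_pos: [595.9, 18.9, 101.9]
ee_rot: [0.692, 0.142, 0.693, -0.144]
force: [0.7, -0.5, -0.5]
grip_width: 0.302
```

Call:
carry_out(deltas=[[0.4, -10, 0, 0, 0, 0, 0], [0.4, -40, 0, 0, 0, 0, 0], [0.4, -80, 0, 0, 0, 0, 0], [0.4, -120, 0, 0, 0, 0, 0], [0.4, -160, 0, 0, 0, 0, 0]])

```text
time_s: 18.1
eef_pos: [595.9, 19.3, 264.2]
ee_rot: [0.693, 0.142, 0.692, -0.144]
force: [-0.3, 0.1, 0.6]
grip_width: 0.305
```

Call:
carry_out(deltas=[[0, 0, -50, 0, 0, 0, 0], [0, 0, -100, -30, 0, 0, 0], [0, 0, -150, -70, 0, 0, 0], [0, 0, -190, -120, 0, 0, 0], [0, 0, -220, -170, 0, 0, 0]])

```text
time_s: 18.73
eef_pos: [351.1, -115.9, 263.1]
ee_rot: [0.693, 0.142, 0.692, -0.144]
force: [-0.7, -1.4, 1.2]
grip_width: 0.5
```

```bash
python3 - <<'E'
from h import *
plan([400,-200,260],66)
s=snap('scene','s8.png');t=snap('top','t8.png')
a=cv2.resize(s[170:340,240:490],(588,400),interpolation=cv2.INTER_CUBIC)
b=cv2.resize(t[170:290,215:280],(212,400),interpolation=cv2.INTER_CUBIC)
cv2.imwrite('pics/c8.png',np.hstack([a,b])[:,:,::-1])
c=cam('scene')
for z in(38,148):print(z,proj(c,[597,18.5,z]))
E
```

```text
t 18.73 pos [ 351.1 -115.9  263.1] j [-0.64 -0.07  1.85 -0.    1.36 -1.8 ] F [-0.7 -1.4  1.2] g 0.5
d [  3.3 -57.8  78.3] rot [0.7 0.  0.2]
d [  3.3 -57.8  78.3] rot [-1.793e+02 -2.000e-01  1.000e-01]
38 [378.48427573 265.07938025]
148 [383.26405042 215.08632939]
```

View pics/c8.png

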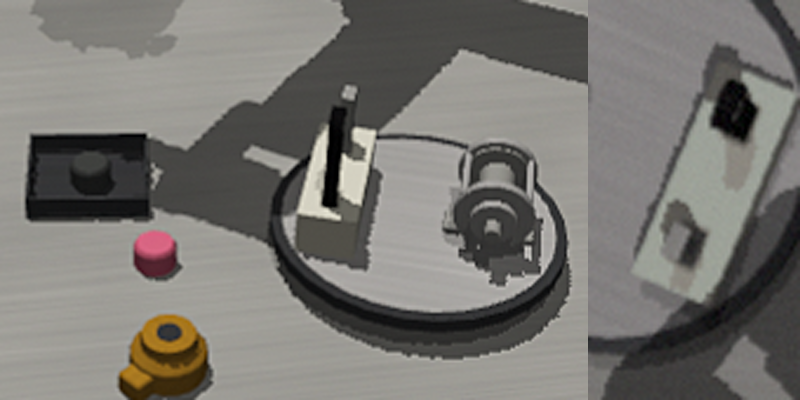

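The crank stands upright with its top at about (384,215), where the projection for a 148 mm top is (383,215). The link stands in its slot, the cap lies flat in the tray, and the housing is untouched. I'll hand it in.

```bash
python3 - <<'E'
from h import *
print(order.finish_job())
E
```

```text
the job is handed in; nothing more can be done
None
```

The job is handed in at about 19 s of the 58 s allowed. The cap lies flat side down in the dark steel tray, and the crank arm stands upright, eye up, at the bottom of the slot the cap had covered.

- **Insertion:** The first try at lowering the crank landed on the slot's rim with about 15 N. I lifted it, shifted it 2 mm along the slot, and it then went in with little force.
- **Depth:** The crank bottomed out 27.2 mm below the height where it had touched the rim, against a nominal 28 mm. In the last picture its top is at pixel (384,215), against (383,215) expected for a fully seated crank.
- **Bystanders:** In the last pictures the link plate is still standing in its slot and the housing looks undisturbed. The roller was not in the final crop; I last saw it standing after the crank was drawn out, and no later move went near it.
- **Forces:** The highest force I read was about 16 N, and after release the gripper was clear of everything.
- **Disagreement:** The two cameras differed by 2 to 4 mm in y on the holder corners.

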